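Bring three optics to beam height

ROBOT

A 6-joint arm with a two-finger parallel gripper is mounted at the origin on a cart in front of the work surface, level with it; the furniture and walls round the work are solid. World frame = base frame: x ahead of the robot, y to its left, z up, the work surface at z = 0. Lengths are in mm, angles in rad, forces in N, time in s.
With the tool pointing down it reaches from about 275 to 1000 mm from the base axis. Payload 8.4 kg.
Tool frame: the origin (TCP) lies on the centre line of the jaws, within the pads' length; the fingertips stand 17 mm ahead of it and the grasp point (between the pads) lies 2 mm behind it (r.tcp_to_tips is the z of the fingertips in the tool frame, in mm); z points along the fingers, y is the direction in which the jaws open and shut (so a half turn about z gives the same grasp; the last joint's range is limited). The gripper opens to 85 mm and grips with 20 to 120 N. Pads are 22 mm wide; open, the fingers measure 114 mm over their backs; the gripper's body (76 mm by 85 mm) begins 54 mm behind the grasp point. The pads swing forward as they close: fully open they stand 13 mm farther back than shut.
Start: joints at [-1.225, 0.353, 1.633, -0, 1.155, -0.002], TCP at [213.018, -587.581, 248.281] pointing down, gripper open.
Joint ranges: [-2.63, 2.63], [-0.92, 2.1], [0.06, 2.66], [-1.3, 4.44], [0, 2.69], [-3.02, 3.02]. Speed limits (rad/s): [2.22, 2.22, 2.79, 3.14, 3.14, 3.14].

INTERFACE

Orientations are given as [roll, pitch, yaw] about the fixed x, y, z axes, in that order (R = Rz(yaw) Ry(pitch) Rx(roll)).
In Python, from rig import r, cams, job gives the robot as it stands.
- The arm moves only by the tool drive_tool, never from a script. Its argument "deltas" is a list of rows, each a list of 4 numbers: the shift along the tool's x, y, z in cm, then the turn about the tool's z in rad. In form: [[x, y, z, roll], ...]. A call has 1 to 12 rows; each row shifts and turns the commanded pose from where the row before left it, along the tool's axes as they then stand; what a row does not reach is not made up. A row lasts 1/12 s, in which the tool goes at most 41.7 mm and 7.16 degrees, less where a joint would pass 70% of its speed; a pose out of reach is approached as far as the arm can. A call with a gripper value outside its range is refused whole. "jaw" is the closure, from 0 (fully open) to 1 (shut), set as the call begins (left out, the last holds). The fingers move at their own pace and stop on an object; "force" is the grip in N (left out, the last holds). Time passes only in rows, so rows that do not move let the fingers close. It gives the time, the measured TCP pose, the force and the opening at its end, in the units of the state.
- r.sense(): the state, without advancing time (a new reading comes with each control period).
- cams.grab_frame(name): name is "scene" or "top"; returns (picture, depth): 400x640x3 uint8, red, green, blue; 400x640 float32, mm along the optical axis (not along the pixel's ray), 0 where there is no reading.
- cams.camera_params(name): a dict with "fx", "fy", "cx", "cy" (pixels), "R" (3x3) and "t" (3): a world point X has camera coordinates R X + t. Camera axes: x right, y down, z forward; pixel columns grow to the right and rows downward; lengths in mm; the calibration is good to about 2 mm. A picture is of the moment at which its call begins. camera_params takes no time and is no camera call.
- job.sign_off(): hands the job in, once; it reports no verdict.
The state is a dict: "clock": time; "qpos": joint angles; "qvel": joint speeds; "joint_efforts": joint torques, N m; "eef_pos": TCP position; "tcp_rot": TCP orientation; "contact_force": force on the tool from outside, world axes, zero at the start; "wrist_torque": the same for the moment, N m; "opening": opening from 0.0 (shut) to 1.0 (fully open).
Only numpy, scipy, OpenCV 4.12 (cv2) and the standard library are available. Lean on these libraries where they do the work, as an engineer would, in place of code of your own. Each camera call takes 0.05 s, during which the arm holds its last target. There are 200 camera calls.

TASK

The three optics on the rail are standing on the wrong risers, so none of them has its centre at the height of the laser. Rearrange them: the beam-splitter cube onto the tallest riser, the iris onto the middle one and the lens onto the lowest, each upright and at rest in the pocket, centred to about a centimetre, and facing along the rail; the empty grey tray is free if you need to park one meanwhile. Set the optics down without dropping or tipping them, and leave the mirror mount, the vial and the tape where they are.

Things in the scene. Friction and masses are not known exactly. Their poses are not given: they have to be found in the camera images.
- lens: Lens in a black ring on a short steel post with a round pedestal foot, 66 mm tall. Origin: centre of its underside, z up; x is the optical axis (both ways alike). Foot 32 mm in diameter, narrowing upwards; ring 30 to 32 mm across y and 10 mm thick along x, its centre 50 mm above the origin: grip it across y there. About 90 g. Stands at the start on the tallest riser.
- iris: Iris diaphragm: black ring with blades and a short thin lever on top, on a steel post with a round foot; 50 mm tall, 60 mm with the lever. Origin: centre of its underside, z up; x is the optical axis (both ways alike). Foot 31 mm in diameter, 9 mm high; ring 30 mm across y, 10 mm thick along x, its centre 33.5 mm above the origin: grip it across y there. About 70 g. Starts on the lowest riser.
- cube: Beam-splitter cube, black with brass-coloured rings on its faces, 33 mm on a side. Origin at the centre of its underside, z up, x and y square to its side faces (any side may face the beam). Grip across two opposite sides, above the 3 mm rim of the pocket. About 130 g. Starts on the middle riser.
- riser_low_seat (a point): Pocket on top of the lowest riser (no spacer block); for the lens. Centre of the pocket floor, 26 mm above the bench; x along the rail and beam, y across, z up. Pocket 46 mm square inside a black rim 3 mm high and 3.5 mm thick. Carrier foot 54 mm along x, 64 mm across. Fixed; the three risers stand in a row on the rail, 85 to 115 mm apart, in any sequence.
- riser_mid_seat (a point): Pocket on top of the middle riser (with one grey spacer block); for the iris. Centre of the pocket floor, 43 mm above the bench; x along the rail and beam, y across, z up. Pocket 46 mm square inside a black rim 3 mm high and 3.5 mm thick. Carrier foot 54 mm along x, 64 mm across. Fixed; the three risers stand in a row on the rail, 85 to 115 mm apart, in any sequence.
- riser_tall_seat (a point): Pocket on top of the tallest riser (with two grey spacer blocks); for the cube. Centre of the pocket floor, 60 mm above the bench; x along the rail and beam, y across, z up. Pocket 46 mm square inside a black rim 3 mm high and 3.5 mm thick. Carrier foot 54 mm along x, 64 mm across. Fixed; the three risers stand in a row on the rail, 85 to 115 mm apart, in any sequence.
- tray_floor (a point): Empty grey parts tray with a black mat, 90 mm square outside, 82 mm inside, fixed on the bench behind the rail (farther from the robot). The point is the centre of its inner floor (x and y along its sides), 5 mm above the bench; the tray's rim is 9 mm above the bench. Free for parking one optic. A shelf hangs 0.63 m above the bench from here backwards: do not lift much higher than needed.
- mirror: Bystander, to be left alone: square black mirror mount on a pedestal, 39 x 40 x 70 mm, origin at the centre of its underside.
- vial: Bystander, to be left alone: amber vial with black cap, 27 mm in diameter, 60 mm tall, origin at the centre of its underside.
- tape: Bystander, to be left alone: roll of tape lying flat, 55 mm in diameter, 19 mm high, origin at the centre of its underside.

How it is judged:
By the outcome, as a careful person would: the job done as asked, in the order asked, and still so for the second after the job is handed in, with the robot touching nothing.
It also fails if it takes over 93 s, if anything falls off the work surface, if the arm or the gripper's body presses on something with over 40 N, if the wrist force passes 120 N, or if a joint passes its speed limit or range.

## Working session

There is one attempt and no reset: what is moved stays moved. The work goes in short steps, Python scripts to look and compute and a tool call to move; the robot and the scene stay as the last step left them, time stands still between calls to the robot, and variables do not carry over. Pictures are saved under pics/ and viewed, about 12 in all and at most 16, crops included, and the job is handed in when it is done.

Besides the shell and the picture viewer there is one more tool, called after ">>>" as name(argument=value, ...) on one line, values as JSON. drive_tool: Moves the arm, as the interface text tells. Its arguments: {"type":"object","properties":{"deltas":{"type":"array"},"jaw":{"type":"number"},"force":{"type":"number"}},"required":["deltas"]}

```bash
mkdir -p pics; ls; python3 - <<'E'
from rig import r,cams,job
import cv2,numpy as np
for n in("scene","top"):
    im,d=cams.grab_frame(n); cv2.imwrite(f"pics/{n}0.png",im[:,:,::-1]); np.savez(f"{n}0.npz",im=im,d=d)
    p=cams.camera_params(n); print(n,{k:np.round(v,3).tolist() for k,v in p.items()}); print((d>0).mean())
print(r.sense(), r.tcp_to_tips)
E
```

```text
pics
scene {'fx': 464.041, 'fy': 464.041, 'cx': 327.588, 'cy': 192.768, 'R': [[-0.839, -0.544, -0.022], [-0.305, 0.503, -0.808], [0.451, -0.671, -0.588]], 't': [455.591, 249.054, 625.959]}
0.99597265625
top {'fx': 415.421, 'fy': 415.421, 'cx': 325.058, 'cy': 199.773, 'R': [[0.004, -1.0, -0.019], [-0.997, -0.003, -0.073], [0.073, 0.019, -0.997]], 't': [-40.152, 598.876, 892.217]}
0.99612109375
{'clock': 0.1, 'qpos': array([-1.22543520e+00,  3.53591181e-01,  1.63405093e+00,  1.71141884e-05,
        1.15520337e+00, -2.43120127e-03]), 'qvel': array([ 0.00061545, -0.0014786 , -0.00290145, -0.00051763, -0.00012064,
        0.00159483]), 'joint_efforts': array([ 2.56297229e-03, -6.06354547e+01, -3.42822325e+01,  2.93695230e-04,
        3.81201535e-03,  2.74489065e-05]), 'eef_pos': array([ 212.86456282, -587.20552846,  247.63284279]), 'tcp_rot': array([-3.14033986e+00, -1.86945538e-05,  3.47785395e-01]), 'contact_force': array([ 0.14875419,  0.69397819, -0.01586249]), 'wrist_torque': array([-0.00568793, -0.08350683, -0.02339715]), 'opening': 1.0031108266550095} 17.0
```

View pics/scene0.png

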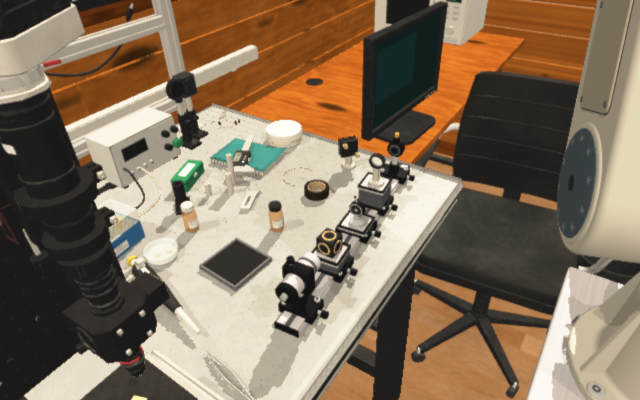

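View pics/top0.png

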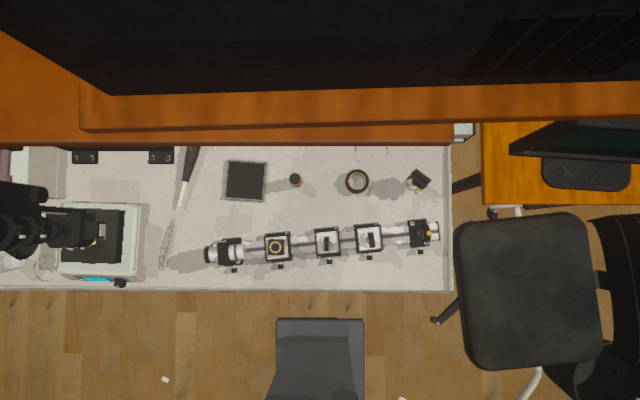

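The scene view shows the cube (330,240), iris (357,212) and lens (376,165) along the rail. In the top view they are at (277,247), (327,242) and (369,238), with the tray at (245,180).

```bash
cat > h.py <<'E'
import numpy as np,cv2
from rig import r,cams,job
def ray(n,u,v,z):
    p=cams.camera_params(n);R=np.array(p["R"]);t=np.array(p["t"])
    d=R.T@np.array([(u-p["cx"])/p["fx"],(v-p["cy"])/p["fy"],1]);c=-R.T@t
    return c+d*(z-c[2])/d[2]
def cloud(n,d):
    p=cams.camera_params(n);R=np.array(p["R"]);t=np.array(p["t"])
    v,u=np.mgrid[:400,:640];X=np.stack([(u-p["cx"])/p["fx"]*d,(v-p["cy"])/p["fy"]*d,d],-1)
    return (X-t)@R
def proj(n,X):
    p=cams.camera_params(n);c=np.array(p["R"])@np.array(X)+np.array(p["t"])
    return p["fx"]*c[0]/c[2]+p["cx"],p["fy"]*c[1]/c[2]+p["cy"]
E
python3 - <<'E'
from h import *
a=np.load("top0.npz");C=cloud("top",a["d"])
im=a["im"][205:275,200:445,::-1]
im=cv2.resize(im,None,fx=3.2,fy=3.2,interpolation=cv2.INTER_CUBIC)
b=np.load("scene0.npz")["im"][130:310,260:440,::-1]
cv2.imwrite("pics/topc.png",im);cv2.imwrite("pics/scc.png",cv2.resize(b,None,fx=3.3,fy=3.3,interpolation=cv2.INTER_CUBIC))
for c in(277,327,369): 
    print(c); print(np.round(C[222:264:2,c-18:c+20:3,2]).astype(int))
E
```

```text
277
[[  1   4   3   3   3   3   1   0   6   1   1   0   2]
 [ -1   4   3   1   2   3   0   4   2   4  -1   2   4]
 [  0   0   1   0   4   2   3   2   0   1   1   0   3]
 [  2   1   3   2   1   0   3   4   4   3   2   1   2]
 [  6   1   1   4   1   2   2   2   1   1   0   5  -1]
 [  1   1   2   4   1   3  23  24  23  26  22   4  -4]
 [  4   2 933  21  22  21  20  46  46  48  19   3   3]
 [  1  -1  47  47  50  48  44  46  44  45  21   7   8]
 [  0  -1  47  43  64  73  52  54  43  46  24  16  16]
 [  6  13  46  76  77  77  78  80  76  44  39  18  17]
 [ 16  16  48  79  80  79  76  75  77  45  47  18  18]
 [ 14  16  46  76  78  78  77  78  77  45  49  18  13]
 [ 16  13  48  75  78  76  76  76  78  44  50  15  16]
 [ 15  17  46  77  78  77  77  75  76  45  47  16  20]
 [ 16  17  47  75  79  76  78  76  75  44  46  14  16]
 [ 15  17  45  79  77  77  78  75  77  47  46  16  17]
 [ 17  14  16  77  75  75  79  76  75  44  47  14   0]
 [ 15  14   8  44  45  46  46  42  44  42  47  18   5]
 [  3   3  -1  45  44  46  48  48  47  45  47  17   1]
 [  3   1   2  44  48  22  24  21  22  23  22   1  
[... 1679 characters left out ...]
64  70  71  99 128  68  64  66  12  14]
 [ 17  20  66  62  67  71 100 128  69  60  64  14  16]
 [ 14  17  64  61  68  71 102 127 125  62  63  16  16]
 [ 17  16  26  64  63  70  70 124 123  63  59  15   7]
 [ 14  17  23  64  64  62  69 120 118  62  65  -3   3]
 [  8   5  21  65  62  62  61  62  62  62  64   2   2]
 [  3   2  24  65  66  62  66  63  66  20  22  -1   5]
 [ -2   4  23  27  21  18  20  -1   0   1   0  -1   2]
 [  5   3   3   1   4   2  15   3   5   1   0   2   0]
 [  0   1   3   3   2   3  21  18   1   0   3  -1   2]
 [  1   3   2   1   0 933  22  17   1   1   1   1   2]
 [  2  -1   2   3   1   3   1   1   1   1   2   1   1]
 [  2   1   4  -2   3   3   0   0   1  -1   3   3   0]]
```

View pics/topc.png

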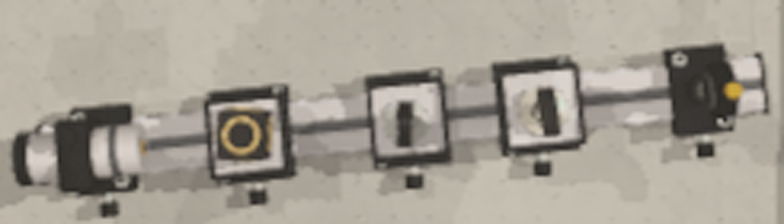

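View pics/scc.png

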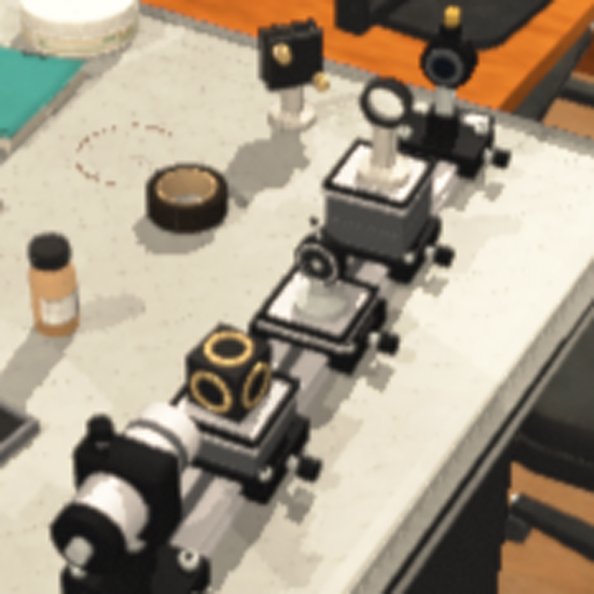

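```bash
cat >> h.py <<'E'
def rect(P):
    (c,s,a)=cv2.minAreaRect(P[:,:2].astype(np.float32)); return np.round(c,1),np.round(s,1),round(a,1)
def box(C,c0,c1,z0,z1,r0=215,r1=270):
    P=C[r0:r1,c0:c1].reshape(-1,3); return P[(P[:,2]>z0)&(P[:,2]<z1)]
E
python3 - <<'E'
from h import *
a=np.load("top0.npz");C=cloud("top",a["d"])
for n,c,s,o in(("mid/cube",277,43,(70,84)),("low/iris",327,26,(63,82)),("tall/lens",369,60,(108,135))):
    P=box(C,c-22,c+22,s-3,s+8);m=rect(P);print(n,"seat",m,P.mean(0).round(1))
    P=box(C,c-22,c+22,*o);print("  obj",rect(P),P.mean(0).round(1))
P=box(C,215,275,4.5,14,150,210);print("tray",rect(P))
b=np.load("scene0.npz");D=cloud("scene",b["d"])
for n,c,o in(("cube",(330,240),(50,74)),("iris",(357,212),(50,82)),("lens",(376,165),(95,135))):
    P=box(D,c[0]-20,c[0]+20,*o,c[1]-25,c[1]+25);print(n,"scene",rect(P),P.mean(0).round(1))
for x in [(270,120),(150,-235)]:print(proj("top",(x[0],x[1],0)))
E
```

```text
mid/cube seat (array([496.4,  63.5]), array([53.1, 53.4]), 5.9) [495.1  61.8  46.1]
  obj (array([499.4,  61.8]), array([32.7, 32.8]), 0.3) [498.6  62.   76.8]
low/iris seat (array([507.7, -43.5]), array([60.5, 53. ]), 6.5) [508.6 -44.   28.7]
  obj (array([504.7, -42.2]), array([27. , 10.5]), 0.2) [504.8 -42.2  72.5]
tall/lens seat (array([ 516.7, -131.2]), array([53. , 53.2]), 5.9) [ 517.5 -131.    63.2]
  obj (array([ 514.6, -130.9]), array([30.5, 10.1]), 8.9) [ 514.9 -130.6  123.4]
tray (array([645.9, 144.7]), array([134. , 133.6]), 0.1)
cube scene (array([496.2,  66.4]), array([34.8, 34.3]), 0.0) [491.4  74.1  63.4]
iris scene (array([495.1, -28.1]), array([ 39.3, 173. ]), 17.5) [504.7 -52.9  62.5]
lens scene (array([ 514.6, -179.3]), array([ 29.2, 118.3]), 2.5) [ 512.1 -128.5  111.4]
(np.float64(252.85327334100475), np.float64(349.3607723422298))
(np.float64(415.4140949063518), np.float64(407.78156252718867))
```

>>> drive_tool(deltas=[[0,0,0,-0.1206],[0,0,0,-0.1206],[0,0,0,-0.1206],[0,0,0,-0.1206],[0,0,0,-0.1206],[0,0,0,-0.1206],[0,0,0,-0.1206],[0,0,0,-0.1206],[0,0,0,-0.1206],[0,0,0,-0.1206],[0,0,0,-0.1206],[0,0,0,0]], jaw=0, force=40)

```text
clock: 1.1
eef_pos: [212.9, -587.3, 247.9]
tcp_rot: [-3.141, -0.001, 1.68]
contact_force: [0.9, -0.2, 0.1]
opening: 0.997
```

```bash
cat >> h.py <<'E'
def go(x,y,z,yaw=1.6746):
    s=r.sense();p=s["eef_pos"];w=s["tcp_rot"][2];d=np.array([x,y,z])-p
    tx=np.array([np.cos(w),np.sin(w)]);ty=np.array([np.sin(w),-np.cos(w)])
    print("t%.1f"%s["clock"],"pos",p.round(1),"rot",s["tcp_rot"].round(3),"F",s["contact_force"].round(1),"op%.3f"%s["opening"],"-> cm",(np.array([d[:2]@tx,d[:2]@ty,-d[2]])/10).round(2),"roll",round(w-yaw,3))
E
python3 - <<'E'
from h import *
a=np.load("top0.npz");im=a["im"]
m=((im[150:210,210:280].max(2)<95)*255).astype(np.uint8)
n,l,st,ce=cv2.connectedComponentsWithStats(m);i=1+st[1:,4].argmax();ys,xs=np.where(l==i)
P=np.array([ray("top",x+210,y+150,7) for x,y in zip(xs,ys)]);print("tray",rect(P),len(P))
go(499.4,61.8,200)
E
```

```text
tray (array([644.6, 143.1]), array([80.7, 81.6]), 85.9) 1284
t1.1 pos [ 212.9 -587.3  247.9] rot [-3.141e+00 -1.000e-03  1.680e+00] F [ 0.9 -0.2  0.1] op0.997 -> cm [61.41 35.55  4.79] roll 0.005
```

>>> drive_tool(deltas=[[3.07,1.78,0.2,0],[3.07,1.78,0.2,0],[3.07,1.78,0.2,0],[3.07,1.78,0.2,0],[3.07,1.78,0.2,0],[3.07,1.78,0.2,0],[3.07,1.78,0.2,0],[3.07,1.78,0.2,0],[3.07,1.78,0.2,0],[3.07,1.78,0.2,0]])

```text
clock: 1.93
eef_pos: [358.5, -262.2, 228.2]
tcp_rot: [3.141, 0.0, 1.669]
contact_force: [0.9, -0.2, 0.0]
opening: 1.002
```

>>> drive_tool(deltas=[[3.07,1.78,0.2,0],[3.07,1.78,0.2,0],[3.07,1.78,0.2,0],[3.07,1.78,0.2,0],[3.07,1.78,0.2,0],[3.07,1.78,0.2,0],[3.07,1.78,0.2,0],[3.07,1.78,0.2,0],[3.07,1.78,0.2,0],[3.07,1.78,0.2,0],[0,0,0,0],[0,0,0,0]])

```text
clock: 2.93
eef_pos: [503.8, 61.5, 207.9]
tcp_rot: [-3.141, 0.0, 1.674]
contact_force: [-0.8, 0.8, -0.6]
opening: 0.999
```

```bash
python3 - <<'E'
from h import *
go(499,62,110)
for n in ("scene","top"):
    im,d=cams.grab_frame(n)
    if n=="scene": cv2.imwrite("pics/s1.png",cv2.resize(im[50:320,220:480,::-1],None,fx=2,fy=2))
go(499,62,66)
E
```

```text
t2.9 pos [503.8  61.5 207.9] rot [-3.141  0.     1.674] F [-0.8  0.8 -0.6] op0.999 -> cm [ 0.1  -0.48  9.79] roll -0.001
t3.0 pos [503.   59.6 208. ] rot [-3.14   0.     1.673] F [ 1.1 -0.2  0.4] op1.003 -> cm [ 0.28 -0.38 14.2 ] roll -0.002
```

View pics/s1.png

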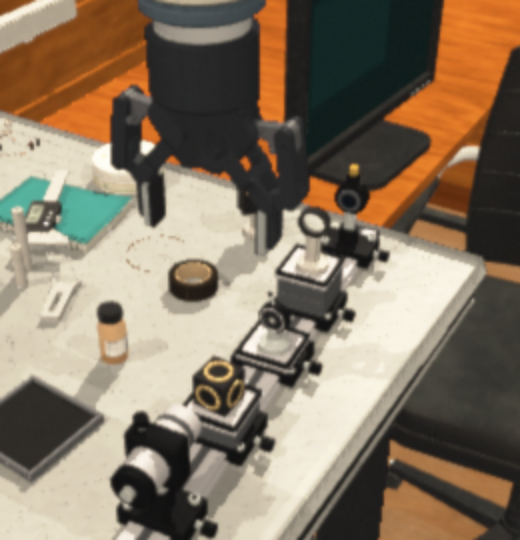

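The gripper hangs open above the cube, jaws across the rail, with nothing in its way. The cube is at (218,385) in the crop.

>>> drive_tool(deltas=[[0.1,-0.2,2,0],[0.1,-0.2,2,0],[0,0,2,0],[0,0,2,0],[0,0,2,0],[0,0,0,0],[0,0,0,0]])

```text
clock: 3.62
eef_pos: [498.4, 60.4, 107.9]
tcp_rot: [-3.139, 0.0, 1.672]
contact_force: [0.2, 0.0, 0.1]
opening: 0.997
```

```bash
python3 - <<'E'
from h import *
go(499,62,66)
im,d=cams.grab_frame("scene")
cv2.imwrite("pics/s2.png",cv2.resize(im[130:310,260:440,::-1],None,fx=3.3,fy=3.3))
go(499,62,66)
E
```

```text
t3.6 pos [498.4  60.4 107.9] rot [-3.139  0.     1.672] F [0.2 0.  0.1] op0.997 -> cm [0.15 0.07 4.19] roll -0.003
t3.7 pos [499.4  60.7 108.9] rot [-3.141  0.     1.672] F [-0.3  0.2  0.1] op1.001 -> cm [ 0.13 -0.02  4.29] roll -0.002
```

View pics/s2.png

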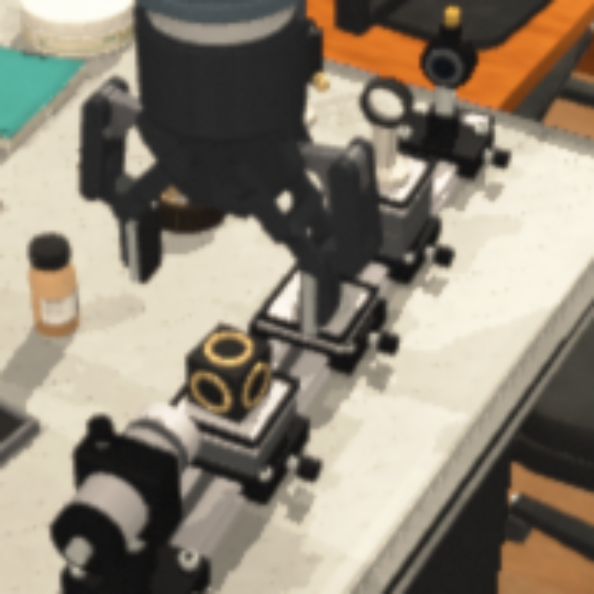

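The fingertips are at (145,275) and (310,330) in the crop. Their midpoint lies straight above the cube at (230,370), so I go down and grip.

>>> drive_tool(deltas=[[0.1,0,1.05,0],[0,0,1.05,0],[0,0,1.05,0],[0,0,1.1,0],[0,0,0,0],[0,0,0,0],[0,0,0,0]])

```text
clock: 4.25
eef_pos: [499.3, 62.6, 65.6]
tcp_rot: [-3.141, 0.0, 1.674]
contact_force: [-0.1, 0.0, 0.1]
opening: 1.0
```

>>> drive_tool(deltas=[[0,0,0,0],[0,0,0,0],[0,0,0,0],[0,0,0,0],[0,0,0,0],[0,0,0,0],[0,0,0,0],[0,0,0,0],[0,0,0,0],[0,0,0,0],[0,0,0,0],[0,0,0,0]], jaw=1, force=40)

```text
clock: 5.25
eef_pos: [499.4, 62.5, 66.2]
tcp_rot: [3.141, -0.0, 1.674]
contact_force: [-1.5, -0.1, 4.9]
opening: 0.367
```

```bash
python3 - <<'E'
from h import *
go(644.6,143.1,200)
E
```

```text
t5.2 pos [499.4  62.5  66.2] rot [ 3.141 -0.     1.674] F [-1.5 -0.1  4.9] op0.367 -> cm [  6.51  15.28 -13.38] roll -0.0
```

>>> drive_tool(deltas=[[0,0,-0.5,0],[0,0,-1.5,0],[0,0,-2,0],[0,0,-2,0],[0,0,-2,0],[0.65,1.53,-1,0],[1.3,3.05,0,0],[1.3,3.05,0,0],[1.3,3.05,0,0],[1.3,3.05,0,0],[0.65,1.5,1,0],[0,0,0,0]])

```text
clock: 6.25
eef_pos: [646.5, 144.6, 144.7]
tcp_rot: [3.14, -0.0, 1.675]
contact_force: [-2.0, -0.5, -2.3]
opening: 0.368
```

>>> drive_tool(deltas=[[0,0,2.5,0],[0,0,2.5,0],[0,0,2,0],[0,0,1,0],[0,0,0,0],[0,0,0,0]])

```text
clock: 6.75
eef_pos: [643.8, 142.7, 66.0]
tcp_rot: [-3.141, 0.0, 1.674]
contact_force: [0.1, 0.2, -0.9]
opening: 0.372
```

```bash
python3 - <<'E'
from h import *
im,d=cams.grab_frame("scene")
cv2.imwrite("pics/s3.png",cv2.resize(im[120:310,180:440,::-1],None,fx=2.5,fy=2.5))
im,d=cams.grab_frame("top")
go(644.6,143.1,29)
E
```

```text
t6.8 pos [645.  143.   67.3] rot [ 3.14  -0.     1.674] F [ 0.2 -0.3 -0.9] op0.373 -> cm [ 0.01 -0.04  3.83] roll -0.0
```

View pics/s3.png

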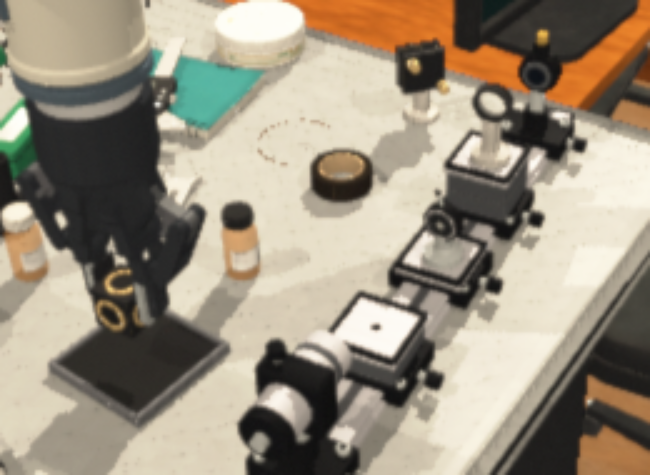

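The cube is held square at (115,305), above the tray at (140,365). The mid pocket is now empty, with its centre dot at (376,327).

>>> drive_tool(deltas=[[0,0,1.2,0],[0,0,1.2,0],[0,0,0.7,0],[0,0,0.2,0],[0,0,0.15,0],[0,0,0.15,0],[0,0,0.1,0],[0,0,0,0],[0,0,0,0]])

```text
clock: 7.6
eef_pos: [644.3, 143.0, 29.0]
tcp_rot: [3.141, -0.0, 1.674]
contact_force: [0.4, 0.2, -0.3]
opening: 0.372
```

```bash
python3 - <<'E'
from h import *
go(644.6,143.1,28)
print(ray("scene",330.4,250.8,43))
im,d=cams.grab_frame("top"); g=im[235:260,262:294].min(2); print(g[4:-4,4:-4])
P=box(cloud("top",d),255,299,40,51);print(rect(P),P.mean(0))
E
```

```text
t7.6 pos [644.3 143.   29. ] rot [ 3.141 -0.     1.674] F [ 0.4  0.2 -0.3] op0.372 -> cm [0.01 0.03 0.1 ] roll -0.0
[493.28041755  66.3205786   43.        ]
[[188 196 196 197 196 194 194 196 196 196 196 197 197 196 196 196 199 199
  198 187 143  77  51  50]
 [178 196 196 197 196 194 194 195 196 196 196 197 198 195 195 197 199 199
  198 187 142  75  49  47]
 [173 196 196 197 197 194 193 195 197 196 196 197 198 196 196 196 199 199
  198 186 148  92  57  58]
 [177 196 196 197 196 195 193 195 197 197 197 197 198 196 196 197 198 199
  197 186 149  97  51  53]
 [169 195 196 197 197 195 193 195 197 197 197 197 198 196 196 197 198 199
  198 187 162 127  54  57]
 [159 190 195 197 198 195 193 196 197 197 198 197 198 197 197 197 198 199
  199 187 167 137  50  52]
 [156 188 195 198 198 196 194 195 197 197 189 186 198 197 197 196 198 200
  199 187 168 137  46  49]
 [147 188 195 198 198 196 193 195 196 177 125 117 170 198 196 197 197 199
  199 196 192 162  59  55]
 [152 194 196 198 198 196 194 195 196 164  50  41 134 186 196 197 197 199
  199 199 200 169  64  52]
 [156 197 196 198 199 197 195 195 
[... 165 characters left out ...]
1]
 [153 197 196 197 199 198 195 195 196 198 198 198 198 197 197 196 196 199
  200 198 200 173  86  50]
 [153 196 196 197 199 198 196 194 196 198 198 198 198 199 197 197 197 198
  200 199 199 173  85  56]
 [134 185 197 198 199 198 196 194 196 198 198 198 198 199 197 197 197 198
  200 198 200 177 105  59]
 [124 181 196 197 199 199 197 195 196 198 198 199 199 199 198 198 197 199
  200 199 199 179 110  54]
 [100 169 197 196 199 199 197 195 196 198 198 199 198 199 198 197 197 197
  200 199 200 185 131  55]
 [ 90 165 197 197 198 199 197 195 196 198 198 199 198 198 198 197 197 198
  200 199 199 187 138  50]]
(array([496.4,  63.5]), array([53.2, 53.5]), 6.0) [496.25185815  63.49262906  45.46849352]
```

>>> drive_tool(deltas=[[0,0,0.05,0],[0,0,0.05,0],[0,0,0,0],[0,0,0,0]])

```text
clock: 7.98
eef_pos: [644.1, 142.9, 27.8]
tcp_rot: [3.142, -0.0, 1.674]
contact_force: [0.5, 0.7, -1.5]
opening: 0.371
```

>>> drive_tool(deltas=[[0,0,0.05,0],[0,0,0.05,0],[0,0,0,0]])

```text
clock: 8.23
eef_pos: [644.2, 142.9, 27.3]
tcp_rot: [3.142, 0.0, 1.674]
contact_force: [-1.8, -0.9, 4.3]
opening: 0.374
```

>>> drive_tool(deltas=[[0,0,0,0],[0,0,0,0],[0,0,0,0],[0,0,0,0],[0,0,0,0],[0,0,0,0],[0,0,0,0],[0,0,0,0]], jaw=0)

```text
clock: 8.9
eef_pos: [644.1, 142.9, 26.8]
tcp_rot: [3.142, -0.0, 1.674]
contact_force: [0.4, 0.0, -0.4]
opening: 1.002
```

```bash
python3 - <<'E'
from h import *
go(504.7,-42.3,160)
E
```

```text
t8.9 pos [644.1 142.9  26.8] rot [ 3.142 -0.     1.674] F [ 0.4  0.  -0.4] op1.002 -> cm [-16.98 -15.78 -13.32] roll -0.0
```

>>> drive_tool(deltas=[[0,0,-1.3,0],[0,0,-3,0],[0,0,-3,0],[0,0,-3,0],[0,0,-3,0],[-1.7,-1.58,0,0],[-2.55,-2.37,0,0],[-2.55,-2.37,0,0],[-2.55,-2.37,0,0],[-2.55,-2.37,0,0],[-2.55,-2.37,0,0],[-2.55,-2.37,0,0]])

```text
clock: 9.9
eef_pos: [503.5, -43.6, 160.8]
tcp_rot: [3.141, 0.0, 1.675]
contact_force: [0.6, -0.0, 1.0]
opening: 1.002
```

>>> drive_tool(deltas=[[0,0,0,0],[0,0,0,0],[0,0,0,0]])

```text
clock: 10.15
eef_pos: [505.2, -42.6, 160.7]
tcp_rot: [3.14, 0.0, 1.674]
contact_force: [0.8, -0.3, 0.4]
opening: 0.997
```

```bash
python3 - <<'E'
from h import *
print("dot",ray("top",276.6,247.0,43))
im,d=cams.grab_frame("top");C=cloud("top",d)
P=box(C,215,275,30,45,150,210);print("cube top",rect(P),P.mean(0).round(1))
im,d=cams.grab_frame("scene");C=cloud("scene",d)
u,v=map(int,proj("scene",(644,143,38)));P=box(C,u-30,u+30,34,44,v-30,v+30);print("cube scene",rect(P),P.mean(0).round(1))
u,v=map(int,proj("scene",(505,-43,75)));P=box(C,u-12,u+14,45,80,v-15,v+15);P=P[(P[:,0]<540)&(P[:,1]>-70)];print("iris scene",rect(P),P.mean(0).round(1))
go(504.7,-42.3,57.5)
E
```

```text
dot [496.02534421  64.73351827  43.        ]
cube top (array([644.4, 142.9]), array([32.7, 32.5]), 1.3) [644.7 142.7  37.6]
cube scene (array([643.7, 146.5]), array([34.3, 32.7]), 2.6) [642.3 147.2  36.2]
iris scene (array([503.7, -38.5]), array([30.3, 14.2]), 2.7) [501.9 -36.6  64.1]
t10.2 pos [505.5 -41.9 160.3] rot [3.14  0.    1.675] F [-0.4  0.1 -0.3] op0.999 -> cm [-0.03 -0.08 10.28] roll 0.0
```

>>> drive_tool(deltas=[[0,-0.1,2,0],[0,0,2.5,0],[0,0,2.5,0],[0,0,1.5,0],[0,0,1,0],[0,0,0.8,0],[0,0,0,0],[0,0,0,0]])

```text
clock: 10.92
eef_pos: [504.0, -42.3, 57.0]
tcp_rot: [3.142, 0.0, 1.675]
contact_force: [0.1, 0.0, 0.6]
opening: 1.003
```

>>> drive_tool(deltas=[[0,0,0,0],[0,0,0,0],[0,0,0,0],[0,0,0,0],[0,0,0,0],[0,0,0,0],[0,0,0,0],[0,0,0,0],[0,0,0,0],[0,0,0,0],[0,0,0,0],[0,0,0,0]], jaw=1, force=30)

```text
clock: 11.92
eef_pos: [503.9, -42.7, 57.3]
tcp_rot: [3.141, 0.0, 1.674]
contact_force: [-1.0, 0.4, 5.3]
opening: 0.332
```

```bash
python3 - <<'E'
from h import *
go(496.2,64,137)
im,d=cams.grab_frame("scene")
cv2.imwrite("pics/s4.png",cv2.resize(im[120:310,180:440,::-1],None,fx=2.5,fy=2.5))
E
```

```text
t11.9 pos [503.9 -42.7  57.3] rot [3.141 0.    1.674] F [-1.   0.4  5.3] op0.332 -> cm [10.69  0.34 -7.97] roll -0.0
```

View pics/s4.png

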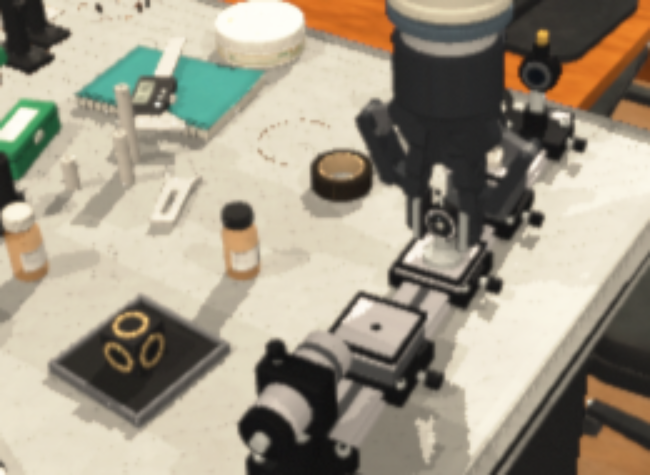

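The iris ring is between the pads at (440,225), upright. The cube sits on the tray at (130,340).

>>> drive_tool(deltas=[[0,0,-0.5,0],[0,0,-1.5,0],[0,0,-2,0],[0,0,-1.5,0],[1.5,0.05,-0.5,0],[2,0.05,0,0],[2.5,0.1,0,0],[2.5,0.1,0,0],[1.5,0.05,0,0],[0.65,0,0,0],[0,0,0,0],[0,0,0,0]])

```text
clock: 12.97
eef_pos: [495.9, 63.4, 116.8]
tcp_rot: [-3.141, 0.0, 1.675]
contact_force: [-0.0, -0.8, -1.8]
opening: 0.33
```

>>> drive_tool(deltas=[[0,0,1,0],[0,0,1,0],[0,0,0.7,0],[0,0,0,0],[0,0,0,0],[0,0,0,0]])

```text
clock: 13.47
eef_pos: [495.9, 63.4, 89.5]
tcp_rot: [-3.141, 0.0, 1.674]
contact_force: [0.1, 0.0, -0.6]
opening: 0.332
```

```bash
python3 - <<'E'
from h import *
go(496.2,64,74.5)
E
```

```text
t13.5 pos [495.9  63.4  89.5] rot [-3.141  0.     1.674] F [ 0.1  0.  -0.6] op0.332 -> cm [0.06 0.03 1.5 ] roll -0.001
```

>>> drive_tool(deltas=[[0.05,0,0.6,0],[0,0,0.4,0],[0,0,0.2,0],[0,0,0.1,0],[0,0,0.1,0],[0,0,0,0],[0,0,0,0]])

```text
clock: 14.05
eef_pos: [496.0, 64.2, 75.8]
tcp_rot: [3.142, 0.0, 1.674]
contact_force: [0.6, 0.5, -0.6]
opening: 0.332
```

>>> drive_tool(deltas=[[0,0,0.05,0],[0,0,0.05,0],[0,0,0,0],[0,0,0,0]])

```text
clock: 14.38
eef_pos: [496.0, 64.2, 74.8]
tcp_rot: [3.142, -0.0, 1.674]
contact_force: [0.5, 0.7, 0.0]
opening: 0.337
```

>>> drive_tool(deltas=[[0,0,0.05,0],[0,0,0,0],[0,0,0,0]])

```text
clock: 14.63
eef_pos: [496.1, 64.2, 74.4]
tcp_rot: [3.141, -0.0, 1.674]
contact_force: [0.1, -0.6, 1.4]
opening: 0.335
```

>>> drive_tool(deltas=[[0,0,0.03,0],[0,0,0,0],[0,0,0,0]])

```text
clock: 14.88
eef_pos: [496.2, 64.2, 74.3]
tcp_rot: [3.141, -0.0, 1.674]
contact_force: [-1.7, -0.8, 6.3]
opening: 0.336
```

Contact. Release.

>>> drive_tool(deltas=[[0,0,0,0],[0,0,0,0],[0,0,0,0],[0,0,0,0],[0,0,0,0],[0,0,0,0],[0,0,0,0],[0,0,0,0]], jaw=0)

```text
clock: 15.55
eef_pos: [495.9, 64.2, 73.9]
tcp_rot: [-3.141, -0.0, 1.674]
contact_force: [-1.4, 0.0, -0.3]
opening: 1.002
```

>>> drive_tool(deltas=[[0,0,-1,0],[0,0,-2,0],[0,0,-3,0],[0,0,-3,0],[0,0,-3,0],[0,0,0,0],[0,0,0,0]])

```text
clock: 16.13
eef_pos: [497.1, 64.3, 196.3]
tcp_rot: [3.137, -0.0, 1.674]
contact_force: [0.1, -0.1, -0.8]
opening: 1.0
```

```bash
python3 - <<'E'
from h import *
go(514.7,-130.8,193)
E
```

```text
t16.1 pos [497.1  64.3 196.3] rot [ 3.137 -0.     1.674] F [ 0.1 -0.1 -0.8] op1.000 -> cm [-19.59  -0.27   0.33] roll -0.0
```

>>> drive_tool(deltas=[[-2,0,0,0],[-3,0,0,0],[-3,0,0,0],[-3,-0.1,0,0],[-3,-0.1,0,0],[-3,-0.1,0,0],[-2.6,0,0.3,0],[0,0,0,0],[0,0,0,0],[0,0,0,0]])

```text
clock: 16.97
eef_pos: [512.5, -130.6, 190.2]
tcp_rot: [-3.14, -0.001, 1.674]
contact_force: [0.3, 0.3, -0.2]
opening: 1.003
```

```bash
python3 - <<'E'
from h import *
go(514.7,-130.8,108)
im,d=cams.grab_frame("top");C=cloud("top",d)
P=box(C,257,297,70,110);print("iris",rect(P),P.mean(0).round(1))
im,d=cams.grab_frame("scene")
cv2.imwrite("pics/s5.png",cv2.resize(im[120:310,180:440,::-1],None,fx=2.5,fy=2.5))
go(514.7,-130.8,108)
E
```

```text
t17.0 pos [ 512.5 -130.6  190.2] rot [-3.140e+00 -1.000e-03  1.674e+00] F [ 0.3  0.3 -0.2] op1.003 -> cm [-0.05  0.22  8.22] roll -0.001
iris (array([497.6,  64.2]), array([11.3, 28.6]), 89.4) [497.9  63.6  88.8]
t17.1 pos [ 512.8 -130.   190.6] rot [-3.141e+00 -1.000e-03  1.675e+00] F [-1.  -0.3 -0.2] op1.001 -> cm [-0.09  0.18  8.26] roll 0.001
```

View pics/s5.png

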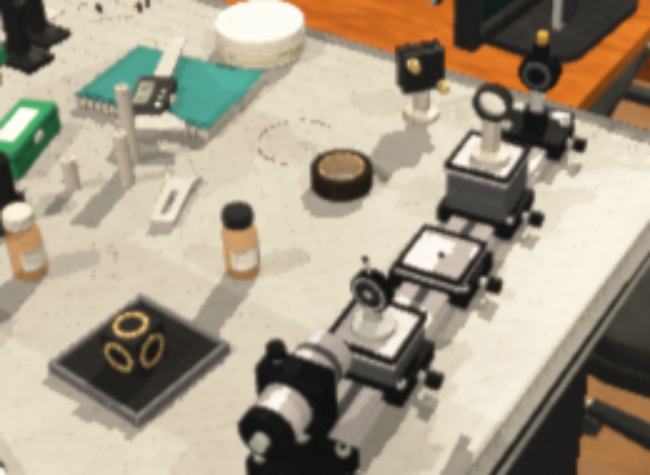

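The iris stands upright in the mid pocket at (372,300). The low pocket is empty, and the lens at (492,120) is unobstructed.

>>> drive_tool(deltas=[[0,0.2,1,0],[0,0,2,0],[0,0,2,0],[0,0,1.5,0],[0,0,1,0],[0,0,0.7,0],[0,0,0,0],[0,0,0,0]])

```text
clock: 17.73
eef_pos: [515.4, -130.6, 109.0]
tcp_rot: [-3.141, -0.0, 1.675]
contact_force: [0.3, 0.6, -0.5]
opening: 0.997
```

>>> drive_tool(deltas=[[0,0,0,0],[0,0,0,0],[0,0,0,0],[0,0,0,0],[0,0,0,0],[0,0,0,0],[0,0,0,0],[0,0,0,0],[0,0,0,0],[0,0,0,0],[0,0,0,0],[0,0,0,0]], jaw=1, force=30)

```text
clock: 18.73
eef_pos: [515.5, -131.0, 109.5]
tcp_rot: [3.141, 0.0, 1.674]
contact_force: [-1.4, -0.6, 6.3]
opening: 0.335
```

```bash
python3 - <<'E'
from h import *
im,d=cams.grab_frame("top");C=cloud("top",d)
P=box(C,305,349,23,34);print("low",rect(P),P.mean(0).round(1))
g=im[230:256,314:342].min(2).astype(float);w=np.clip(150-g,0,None);w[:6]=0;w[-6:]=0;w[:,:6]=0;w[:,-6:]=0
v,u=np.mgrid[230:256,314:342];u,v=(w*u).sum()/w.sum(),(w*v).sum()/w.sum();print("dot",u,v,ray("top",u,v,26))
go(507.6,-43.5,170)
E
```

```text
low (array([507.9, -43.6]), array([62.1, 52.9]), 6.6) [508.2 -42.4  28.3]
dot 326.8787234042553 241.8531914893617 [507.03117288 -42.336215    26.        ]
t18.8 pos [ 515.5 -131.   109.5] rot [3.141 0.    1.674] F [-1.7 -0.5  5.9] op0.334 -> cm [ 8.79  0.12 -6.05] roll -0.0
```

>>> drive_tool(deltas=[[0,0,-0.5,0],[0,0,-1,0],[0,0,-1.5,0],[0,0,-1,0],[1,0,0,0],[1.9,0,0,0],[2,0.1,0,0],[2,0,0,0],[1.3,0,0,0],[0.6,0,0,0],[0,0,0,0],[0,0,0,0]])

```text
clock: 19.78
eef_pos: [507.2, -43.2, 149.0]
tcp_rot: [3.142, 0.0, 1.675]
contact_force: [-0.2, -0.7, -1.2]
opening: 0.337
```

>>> drive_tool(deltas=[[0,0,1,0],[0,0,1.5,0],[0,0,1.5,0],[0,0,1,0],[0,0,0.5,0],[0,0,0,0],[0,0,0,0]])

```text
clock: 20.37
eef_pos: [507.1, -43.6, 93.8]
tcp_rot: [-3.141, -0.0, 1.674]
contact_force: [-0.5, 0.2, -1.0]
opening: 0.338
```

```bash
python3 - <<'E'
from h import *
go(507.2,-43,75.5)
E
```

```text
t20.4 pos [507.1 -43.6  93.8] rot [-3.141 -0.     1.674] F [-0.5  0.2 -1. ] op0.338 -> cm [0.06 0.01 1.83] roll -0.001
```

>>> drive_tool(deltas=[[0.05,0,0.7,0],[0,0,0.5,0],[0,0,0.3,0],[0,0,0.15,0],[0,0,0.1,0],[0,0,0,0],[0,0,0,0]])

```text
clock: 20.95
eef_pos: [507.1, -42.7, 76.5]
tcp_rot: [3.141, 0.0, 1.674]
contact_force: [0.4, -0.1, -1.2]
opening: 0.337
```

>>> drive_tool(deltas=[[0,0,0.05,0],[0,0,0,0],[0,0,0,0]])

```text
clock: 21.2
eef_pos: [507.1, -42.8, 76.1]
tcp_rot: [3.141, 0.0, 1.674]
contact_force: [0.1, 0.8, -0.5]
opening: 0.337
```

>>> drive_tool(deltas=[[0,0,0.05,0],[0,0,0,0],[0,0,0,0]])

```text
clock: 21.45
eef_pos: [507.2, -42.8, 75.6]
tcp_rot: [3.141, 0.0, 1.674]
contact_force: [-0.8, -0.0, 1.2]
opening: 0.337
```

>>> drive_tool(deltas=[[0,0,0.03,0],[0,0,0,0],[0,0,0,0]])

```text
clock: 21.7
eef_pos: [507.2, -42.8, 75.5]
tcp_rot: [3.141, 0.0, 1.674]
contact_force: [-2.0, -0.7, 5.0]
opening: 0.336
```

Contact. Release and lift, then get the cube.

>>> drive_tool(deltas=[[0,0,0,0],[0,0,0,0],[0,0,0,0],[0,0,0,0],[0,0,0,0],[0,0,0,0],[0,0,0,0],[0,0,0,0]], jaw=0)

```text
clock: 22.37
eef_pos: [507.1, -42.7, 75.2]
tcp_rot: [-3.142, -0.0, 1.674]
contact_force: [0.1, 0.8, 0.6]
opening: 1.001
```

>>> drive_tool(deltas=[[0,0,-1,0],[0,0,-2,0],[0,0,-3,0],[0,0,-3,0],[0,0,-1,0],[0,0,0,0]])

```text
clock: 22.87
eef_pos: [508.9, -42.9, 178.4]
tcp_rot: [3.136, 0.001, 1.674]
contact_force: [0.8, 0.0, -0.3]
opening: 0.998
```

```bash
python3 - <<'E'
from h import *
go(644.3,142.9,130)
E
```

```text
t22.9 pos [508.9 -42.9 178.4] rot [3.136e+00 1.000e-03 1.674e+00] F [ 0.8  0.  -0.3] op0.998 -> cm [17.08 15.39  4.84] roll -0.0
```

>>> drive_tool(deltas=[[1.1,1,0,0],[2.4,2.2,0,0],[2.7,2.5,0,0],[2.7,2.5,0,0],[2.7,2.5,0,0],[2.7,2.4,0,0],[1.8,1.6,0.5,0],[1,0.8,1,0],[0,0,2,0],[0,0,1.3,0],[0,0,0,0],[0,0,0,0]])

```text
clock: 23.87
eef_pos: [641.9, 142.6, 125.3]
tcp_rot: [-3.138, 0.001, 1.674]
contact_force: [-0.9, 0.9, 0.7]
opening: 1.002
```

```bash
python3 - <<'E'
from h import *
go(644.3,142.9,28)
im,d=cams.grab_frame("top");C=cloud("top",d)
P=box(C,305,349,75,110);print("lens",rect(P),P.mean(0).round(1))
P=box(C,347,391,57,68);print("tall",rect(P),P.mean(0).round(1))
u0,v0=map(int,proj("top",(516.7,-131.2,60)));g=im[v0-7:v0+8,u0-7:u0+8].min(2);w=np.clip(150.-g,0,None)
v,u=np.mgrid[v0-7:v0+8,u0-7:u0+8];u,v=(w*u).sum()/w.sum(),(w*v).sum()/w.sum();print("dot",u,v,ray("top",u,v,60))
cv2.imwrite("pics/t6.png",cv2.resize(im[160:270,220:400,::-1],None,fx=4,fy=4,interpolation=cv2.INTER_CUBIC))
go(644.3,142.9,28)
E
```

```text
t23.9 pos [641.9 142.6 125.3] rot [-3.138e+00  1.000e-03  1.674e+00] F [-0.9  0.9  0.7] op1.002 -> cm [0.01 0.24 9.73] roll -0.001
lens (array([506.3, -42.7]), array([29.7,  9.8]), 9.1) [506.7 -42.8  90.5]
tall (array([ 516.8, -131.2]), array([52.9, 53. ]), 6.0) [ 516.6 -131.3   62.5]
dot 368.92119089316986 238.18739054290717 [ 516.02635954 -130.62116492   60.        ]
t23.9 pos [642.9 142.7 126.6] rot [-3.14   0.     1.674] F [ 0.4 -0.1  0.2] op0.999 -> cm [0.01 0.14 9.86] roll -0.001
```

View pics/t6.png

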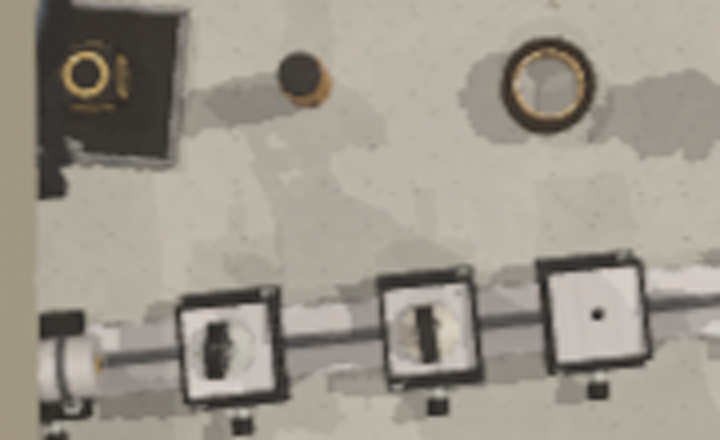

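The iris (215,350) and lens (427,333) stand in their pockets, aligned with the rail. The tall pocket is empty, with its dot at (597,314).

>>> drive_tool(deltas=[[0,0.1,2,0],[0,0,2.5,0],[0,0,2.5,0],[0,0,1.5,0],[0,0,0.9,0],[0,0,0.4,0],[0,0,0,0],[0,0,0,0]])

```text
clock: 24.58
eef_pos: [645.3, 143.5, 30.2]
tcp_rot: [3.14, -0.0, 1.674]
contact_force: [-0.2, -0.2, 0.3]
opening: 1.001
```

>>> drive_tool(deltas=[[0,0,0,0],[0,0,0,0],[0,0,0,0],[0,0,0,0],[0,0,0,0],[0,0,0,0],[0,0,0,0],[0,0,0,0],[0,0,0,0],[0,0,0,0],[0,0,0,0],[0,0,0,0]], jaw=1, force=40)

```text
clock: 25.58
eef_pos: [644.9, 143.6, 29.8]
tcp_rot: [3.141, -0.0, 1.674]
contact_force: [-1.0, -0.0, 5.5]
opening: 0.364
```

```bash
python3 - <<'E'
from h import *
go(516.4,-131,168)
E
```

```text
t25.6 pos [644.9 143.6  29.8] rot [ 3.141 -0.     1.674] F [-1.  -0.   5.5] op0.364 -> cm [-25.98 -15.62 -13.82] roll -0.0
```

>>> drive_tool(deltas=[[0,0,-0.6,0],[0,0,-1.5,0],[0,0,-2.5,0],[0,0,-3,0],[0,0,-3,0],[0,0,-2,0],[-1,-0.6,-1.2,0],[-2,-1.2,0,0],[-2.5,-1.5,0,0],[-2.5,-1.5,0,0],[-2.5,-1.5,0,0],[-2.5,-1.5,0,0]])

```text
clock: 26.58
eef_pos: [578.6, 4.4, 167.2]
tcp_rot: [-3.141, 0.0, 1.675]
contact_force: [0.6, -1.0, -1.1]
opening: 0.366
```

>>> drive_tool(deltas=[[-2.5,-1.5,0,0],[-2.5,-1.5,0,0],[-2.5,-1.5,0,0],[-2.5,-1.5,0,0],[-1.9,-1.2,0,0],[-1,-0.6,0,0],[0,0,0,0],[0,0,0,0],[0,0,0,0],[0,0,0,0]])

```text
clock: 27.42
eef_pos: [516.5, -129.4, 167.2]
tcp_rot: [3.141, -0.0, 1.675]
contact_force: [-0.0, -0.1, -0.9]
opening: 0.366
```

```bash
python3 - <<'E'
from h import *
go(516.4,-130.5,84.8)
E
```

```text
t27.4 pos [ 516.5 -129.4  167.2] rot [ 3.141 -0.     1.675] F [-0.  -0.1 -0.9] op0.366 -> cm [-0.11 -0.02  8.24] roll 0.001
```

>>> drive_tool(deltas=[[-0.1,0,1.5,0],[0,0,2,0],[0,0,2,0],[0,0,1.2,0],[0,0,0.7,0],[0,0,0.3,0],[0,0,0.2,0],[0,0,0.1,0],[0,0,0,0],[0,0,0,0]])

```text
clock: 28.25
eef_pos: [516.7, -131.3, 87.8]
tcp_rot: [3.141, 0.0, 1.675]
contact_force: [-0.3, -0.2, -2.3]
opening: 0.362
```

>>> drive_tool(deltas=[[0,0,0.05,0],[0,0,0,0],[0,0,0,0]])

```text
clock: 28.5
eef_pos: [516.4, -131.4, 86.9]
tcp_rot: [3.141, 0.0, 1.674]
contact_force: [0.1, -0.0, -1.7]
opening: 0.371
```

>>> drive_tool(deltas=[[0.05,0,0.07,0],[0,0,0.05,0],[0,0,0,0],[0,0,0,0]])

```text
clock: 28.83
eef_pos: [516.3, -130.8, 85.8]
tcp_rot: [3.141, 0.0, 1.674]
contact_force: [-1.5, 1.6, 5.5]
opening: 0.37
```

>>> drive_tool(deltas=[[0,0,0.05,0],[0,0,0,0],[0,0,0,0]])

```text
clock: 29.08
eef_pos: [516.3, -130.8, 85.8]
tcp_rot: [3.141, 0.0, 1.674]
contact_force: [-2.9, 0.6, 11.7]
opening: 0.366
```

>>> drive_tool(deltas=[[0,0,-0.04,0],[0,0,0,0],[0,0,0,0],[0,0,0,0],[0,0,0,0],[0,0,0,0],[0,0,0,0],[0,0,0,0]], jaw=0)

```text
clock: 29.75
eef_pos: [516.2, -130.8, 85.3]
tcp_rot: [3.142, 0.0, 1.674]
contact_force: [-0.2, 0.5, -0.3]
opening: 1.001
```

>>> drive_tool(deltas=[[0,0,-1,0],[0,0,-2,0],[0,0,-3,0],[0,0,-3,0],[0,-2,-1,0],[0,-3,0,0],[0,-3,0,0],[0,-3,0,0],[0,-2,0,0],[0,0,0,0]])

```text
clock: 30.58
eef_pos: [382.9, -143.8, 185.6]
tcp_rot: [-3.139, -0.001, 1.674]
contact_force: [-0.5, -0.1, -0.6]
opening: 0.999
```

```bash
python3 - <<'E'
from h import *
im,d=cams.grab_frame("top");C=cloud("top",d)
for n,c,o in(("iris mid",277,(70,110)),("lens low",327,(75,110)),("cube tall",369,(85,110))):
    P=box(C,c-22,c+22,*o);print(n,rect(P),P.mean(0).round(1))
s,d2=cams.grab_frame("scene")
a=cv2.resize(im[160:270,220:440,::-1],(780,390),interpolation=cv2.INTER_CUBIC);cv2.imwrite("pics/t7.png",a)
cv2.imwrite("pics/s7.png",cv2.resize(s[120:310,180:440,::-1],None,fx=3,fy=3,interpolation=cv2.INTER_CUBIC))
go(0,0,0)
E
```

```text
iris mid (array([497.6,  64.4]), array([28.5, 11.2]), 0.3) [497.9  63.6  88.3]
lens low (array([506.3, -42.8]), array([29.6,  9.7]), 9.0) [506.8 -42.8  90.2]
cube tall (array([ 517.7, -130.6]), array([34.1, 34.4]), 7.0) [ 517.6 -129.9   93.6]
t30.7 pos [ 387.  -144.5  186.3] rot [3.140e+00 1.000e-03 1.673e+00] F [ 0.1 -0.4  0. ] op0.997 -> cm [ 18.34 -37.02  18.63] roll -0.001
```

View pics/t7.png

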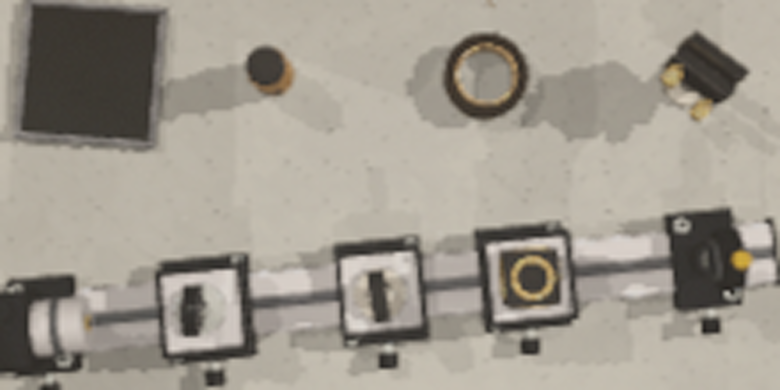

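View pics/s7.png

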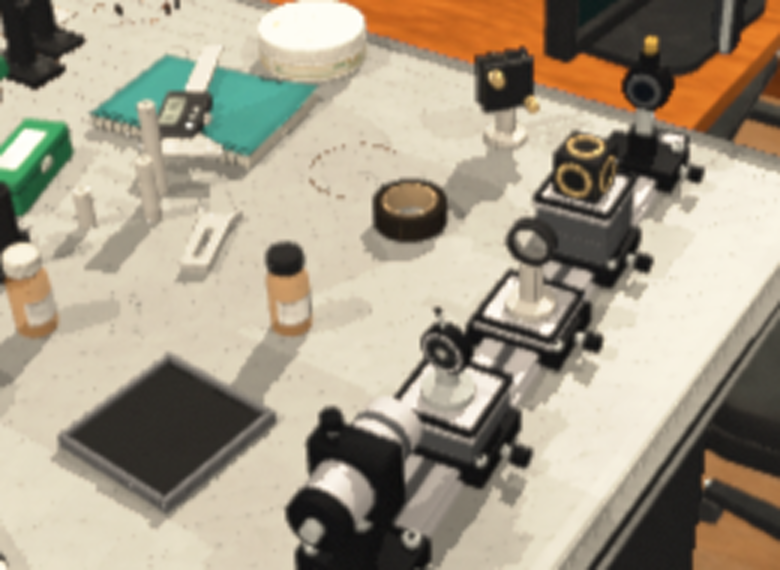

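The cube is in the tall pocket (532,277 in the top crop), the lens in the low one (380,297) and the iris in the mid one (195,310). All are upright and centred, the tray is empty and the bystanders haven't moved.

>>> drive_tool(deltas=[[0,0,0,0],[0,0,0,0],[0,0,0,0]])

```text
clock: 30.93
eef_pos: [387.8, -144.2, 185.5]
tcp_rot: [3.141, 0.0, 1.675]
contact_force: [0.5, -0.4, -0.7]
opening: 0.997
```

```bash
python3 -c "
from rig import job
print(job.sign_off())"
```

```text
the job is handed in; nothing more can be done
None
```

All three optics are on their correct risers, and the job was handed in at about 31 s of the 93 s allowed. I parked the cube on the tray, then moved the iris to the middle riser, the lens to the lowest and the cube to the tallest. I lowered each in small steps until the wrist force showed contact before letting go.

**Centring:** the last top view puts each optic within about 2 mm of its pocket centre, and both final views show all three upright.

**Bystanders:** the mirror mount, vial and tape look unmoved by eye in the before and after pictures; I did not measure them.

**Readings that disagreed:**
- **Scene camera:** it read about 3 mm off the top camera along the rail. I used the top camera because it matched the robot's own position.
- **Alignment with the rail:** the rail lies at 6°. The rectangle fits gave 7° for the cube and 9° for the lens. The iris read 0.3°, but that fit is coarse because the ring is only about 5 pixels thick and the lever is included. I gripped each optic square to the rail and they look aligned in the pictures.
- **Cube contact height:** the cube touched down about 1 mm higher than I had calculated. The final views show it sitting inside the rim.

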